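# Put the checker paddle away in the slotted block

## Robot

A 6-joint arm with a two-finger parallel gripper is mounted at the origin on the work surface. World frame = base frame: x ahead of the robot, y to its left, z up, the work surface at z = 0. Lengths are in m, angles in rad, forces in N, time in s.
With the tool pointing down it reaches from about 0.325 to 0.9 m from the base axis. Payload 6.1 kg.
Tool frame: the origin (TCP) lies midway between the tips of the shut fingers; the grasp point (between the pads) lies 19 mm behind it; x points along the fingers, y is the direction in which the jaws open and shut, and the axes are right-handed (so a half turn about x gives the same grasp; the last joint's range is limited). The gripper opens to 85 mm and grips with 20 to 120 N. Pads are 22 mm wide; open, the fingers measure 114 mm over their backs; the gripper's body (76 mm by 85 mm) begins 54 mm behind the grasp point. The pads swing forward as they close: fully open they stand 13 mm farther back than shut.
Start: joints at [-1.392, 0.22, 1.526, -0, 1.395, -0.126], TCP at [0.188, -0.596, 0.231] pointing down, gripper open.
Joint ranges: [-2.98, 2.98], [-0.91, 2.08], [0.09, 2.57], [-1.24, 4.39], [0.2, 2.65], [-2.68, 2.68]. Speed limits (rad/s): [2.57, 2.57, 3.01, 3.14, 3.14, 3.14].

## Interface

Orientations are given as [roll, pitch, yaw] about the fixed x, y, z axes, in that order (R = Rz(yaw) Ry(pitch) Rx(roll)).
In Python, from plant import movep, move_l, set_joints, gripper_to, hold, inverse_kinematics, observe, get_image, get_calibration, Unreachable, job_done gives the robot as it stands. Calls block until the motion is done:
- movep(position, orientation): joint-space move of the TCP to a pose.
- move_l(position, feed=0.15, rotation=None, max_force=None): straight line of the TCP; rotation=None keeps the orientation; feed is the mean speed in m/s. With max_force (N) it stops when the force on the tool has changed by that much, and returns True; else False.
- set_joints(angles): joint-space move.
- gripper_to(opening, f_grip=None): finger opening in m; f_grip is the grip in N (None keeps the last); returns when the fingers have stopped.
- hold(seconds).
- inverse_kinematics(position, orientation): joint angles nearest the present ones, or None.
- observe(): the state.
- get_image(name): name is "scene" or "side" or "wrist"; returns (picture, depth): 384x512x3 uint8, red, green, blue; 384x512 float32, m along the optical axis (not along the pixel's ray), 0 where there is no reading.
- get_calibration(name): a dict with "intrinsics" (3x3 intrinsics, pixels), "world_from_camera" (4x4, takes a point from camera to world coordinates). Camera axes: x right, y down, z forward; pixel columns grow to the right and rows downward; lengths in m; the calibration is good to about 2 mm. A picture is of the moment at which its call begins: read the wrist's pose just before it. get_calibration takes no time and is no camera call; for the wrist camera it gives the pose at the moment of the call.
A pose or a line that the arm cannot do raises Unreachable and nothing moves.
- job_done(): hands the job in, once; it reports no verdict.
The state is a dict: "time_s": time; "q": joint angles; "joint_velocities": joint speeds; "joint_torque": joint torques, N m; "eef_pos": TCP position; "tcp_rot": TCP orientation; "ft_force": force on the tool from outside, world axes, zero at the start; "torque": the same for the moment, N m; "opening": finger opening in m.
Only numpy, scipy, OpenCV 4.12 (cv2) and the standard library are available. Lean on these libraries where they do the work, as an engineer would, in place of code of your own. Each camera call takes 0.05 s, during which the arm holds its last target.

## Task

Put the checker paddle away: slide it blade first into the one slot of the brown wooden block that takes it fully home, with its red handle up against the block, and let go. The three slots look alike but only one is deep enough, so feel how far the blade goes and try another slot if it stops short. Leave the backgammon case, the bowl, the doubling cube and the checkers where they are.

Things in the scene. Friction and masses are not known exactly. Their poses are not given: they have to be found in the camera images.
- paddle_grip (a point): Checker paddle, rigid, 195 mm long, 0.14 to 0.22 kg, lying flat: red handle 110 long, 22 wide, 24 high; flat metal blade 85 long, 48 wide, 6 thick; one shared flat underside. This point: centre of the handle, 12 mm above the underside, 55 mm behind the shoulder where the blade begins. x along the paddle to the blade's tip, y across, z up out of its top side. Centre of mass about 25 mm ahead
- paddle_tip (a point): Middle of the blade's leading edge, half-way through its thickness (3 mm above the underside), 85 mm ahead of the shoulder, 140 mm ahead of paddle_grip and 9 mm lower. Same axes as paddle_grip
- block: Fixed brown wooden block, 212 mm wide, 107 mm high, with three slots in a row. Origin on the shelf below the middle slot's mouth; x points horizontally out of the mouth side, y along the row, z up. The flat mouth face is square to the slots and reaches 32 mm above and 20 mm below their middle line. The way out of a slot runs along x and upward, 35 degrees above horizontal; the way in is down and back
- slot_mid (a point): Middle of the middle slot's mouth, in the mouth face, 80 mm above the shelf; axes as the block (not tilted). Each slot is 54 mm wide along block y and 11 mm high (square to the slope), no chamfer. One slot, a different one each time and not reported, is 90 mm deep: the handle's shoulder meets the face before the tip meets the end. The other two end at 38 and 56 mm. The ends are rigid
- slot_left (a point): The same for the slot at block y = +64 mm, 80 mm above the shelf. In a slot the paddle's top side faces up and the blade's middle line runs along the slot's; the handle, 18 mm higher than the blade's top, stays outside, its shoulder against the mouth face
- slot_right (a point): The same for the slot at block y = -64 mm, 80 mm above the shelf; axes as the block (not tilted)
- case: Closed black hard plastic backgammon case, 180 by 320 mm, 52 mm high, loose; origin under its centre. Bystander
- bowl: Stainless steel bowl, rim diameter 140 mm, 55 mm high, loose; origin under its centre. Bystander
- cube: Clear acrylic doubling cube with amber core, 32 mm, loose; origin under its centre. Bystander
- checker0: White resin checker, 40 mm across, 12 mm high, lying flat, loose; origin under its centre. Bystander
- checker1: White resin checker, 40 mm across, 12 mm high, lying flat, loose; origin under its centre. Bystander
- checker2: White resin checker, 40 mm across, 12 mm high, lying flat, loose; origin under its centre. Bystander
- checker3: White resin checker, 40 mm across, 12 mm high, lying flat, loose; origin under its centre. Bystander
There are look-alikes about, which are no part of the job. What is meant by the part that bears paddle_grip is not turquoise, and is the larger of those in its own colour.

How it is judged:
By the outcome, as a careful person would: the job done as asked, in the order asked, and still so for the second after the job is handed in, with the robot touching nothing.
It also fails if it takes over 61 s, if anything falls off the work surface, if the arm or the gripper's body presses on something with over 40 N, if the wrist force passes 120 N, or if a joint passes its speed limit or range.

## Working session

There is one attempt and no reset: what is moved stays moved. The work goes in short steps, each a Python script; the robot and the scene stay as the last script left them, time stands still between calls to the robot, and variables do not carry over. Pictures are saved under pics/ and viewed, and the job is handed in when it is done.

```bash
ls; mkdir -p pics
python3 - <<'E'
from plant import *
import cv2,numpy as np
for n in ["scene","side","wrist"]:
    c=get_calibration(n); im,d=get_image(n)
    cv2.imwrite(f"pics/{n}0.png",im[:,:,::-1]); np.savez(f"{n}0.npz",im=im,d=d,K=c["intrinsics"],T=c["world_from_camera"])
    print(n,np.round(c["intrinsics"],1).tolist(),np.round(c["world_from_camera"],3).tolist())
print(observe())
E
```

```text
pics
scene [[431.9, 0.0, 252.3], [0.0, 431.9, 195.9], [0.0, 0.0, 1.0]] [[-0.125, 0.694, -0.709, 1.43], [0.992, 0.075, -0.102, 0.187], [-0.018, -0.716, -0.698, 0.939], [0.0, 0.0, 0.0, 1.0]]
side [[360.6, 0.0, 258.6], [0.0, 360.6, 187.6], [0.0, 0.0, 1.0]] [[-0.912, -0.295, 0.285, 0.261], [-0.41, 0.619, -0.67, 0.726], [0.022, -0.728, -0.685, 0.73], [0.0, 0.0, 0.0, 1.0]]
wrist [[343.4, 0.0, 253.3], [0.0, 343.4, 192.3], [0.0, 0.0, 1.0]] [[0.299, -0.902, -0.312, 0.267], [-0.954, -0.283, -0.096, -0.571], [-0.002, 0.326, -0.945, 0.374], [0.0, 0.0, 0.0, 1.0]]
{'time_s': 0.15, 'q': array([-1.39209894e+00,  2.21054339e-01,  1.52733421e+00,  1.49343907e-05,
        1.39466563e+00, -1.26095508e-01]), 'joint_velocities': array([ 4.76902769e-04, -2.17267602e-03, -2.45711281e-03, -1.64851430e-03,
        4.94845504e-06, -7.94276991e-04]), 'joint_torque': array([ 1.34919228e-04, -4.97483468e+01, -3.89904535e+01, -3.15907328e-04,
        7.20131429e-03,  2.52527326e-05]), 'eef_pos': array([ 0.18748356, -0.59574937,  0.23045219]), 'tcp_rot': array([-1.70694914,  1.56933473,  1.73943378]), 'ft_force': array([ 0.08443936,  0.62847504, -0.0751989 ]), 'torque': array([-0.01084129,  0.01730343,  0.00792742]), 'opening': 0.08551641783247706}
```

View pics/scene0.png

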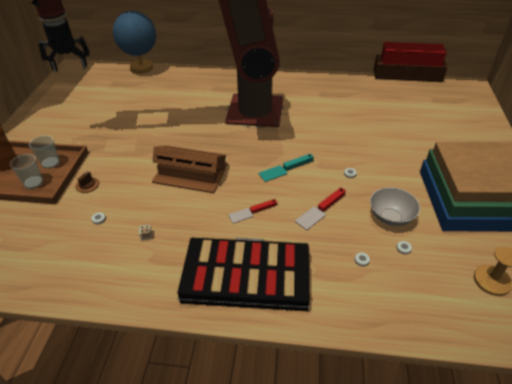

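View pics/side0.png

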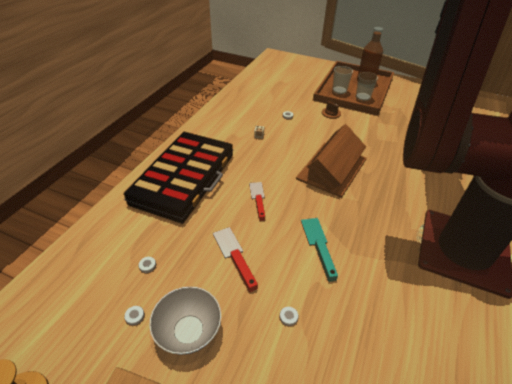

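View pics/wrist0.png

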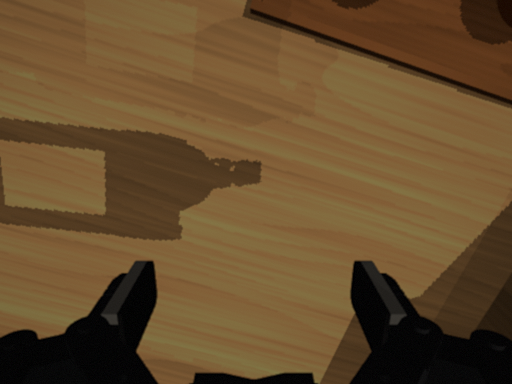

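Candidates: turquoise paddle (scene 287,167), small red paddle (255,210), large red paddle (322,208). By the description it is the large red one. Next I'll take a close crop and measure from both fixed views.

```bash
cat > h.py <<'E'
import numpy as np,cv2
def load(n):
    f=np.load(n+".npz"); return f["im"],f["d"],f["K"],f["T"]
def cloud(n):
    im,d,K,T=load(n); v,u=np.mgrid[:384,:512]
    P=np.stack([(u-K[0,2])/K[0,0]*d,(v-K[1,2])/K[1,1]*d,d],-1)
    W=P@T[:3,:3].T+T[:3,3]; W[d==0]=np.nan
    return im,W
E
python3 - <<'E'
from h import *
for n,(x0,x1,y0,y1),(a0,a1,b0,b1) in [("scene0",(225,365,175,240),(140,240,135,200)),("side0",(200,280,170,300),(285,375,115,205))]:
    im,W=cloud(n)
    c=im[y0:y1,x0:x1,::-1]; b=im[b0:b1,a0:a1,::-1]
    cv2.imwrite(f"pics/{n}_pad.png",cv2.resize(c,None,fx=4,fy=4,interpolation=cv2.INTER_CUBIC))
    cv2.imwrite(f"pics/{n}_blk.png",cv2.resize(b,None,fx=5,fy=5,interpolation=cv2.INTER_CUBIC))
    hsv=cv2.cvtColor(im,cv2.COLOR_RGB2HSV)
    m=((hsv[...,0]<8)|(hsv[...,0]>172))&(hsv[...,1]>180)&(hsv[...,2]>60)
    k,l,s,cen=cv2.connectedComponentsWithStats(m.astype(np.uint8))
    for i in range(1,k):
        if s[i,4]>60: 
            w=W[l==i]; print(n,s[i],np.round(np.nanmedian(w,0),3),np.round(np.nanpercentile(w,[3,97],0),3).tolist())
E
```

```text
scene0 [384  42  62  13 607] [-0.322  0.621  0.13 ] [[-0.368, 0.509, 0.123], [-0.293, 0.731, 0.134]]
scene0 [319 188  26  23 234] [0.486 0.291 0.023] [[0.446, 0.258, 0.009], [0.523, 0.327, 0.027]]
scene0 [251 200  25  12 147] [0.531 0.089 0.018] [[0.51, 0.058, 0.007], [0.55, 0.121, 0.022]]
scene0 [216 241  13  22 217] [0.745 0.004 0.053] [[0.71, -0.008, 0.051], [0.778, 0.016, 0.056]]
scene0 [250 242  12  23 224] [0.74  0.092 0.053] [[0.705, 0.08, 0.05], [0.773, 0.104, 0.056]]
scene0 [285 244  10  23 226] [0.735 0.18  0.053] [[0.701, 0.168, 0.05], [0.769, 0.192, 0.056]]
scene0 [193 266  14  25 254] [ 0.832 -0.036  0.053] [[0.797, -0.048, 0.05], [0.865, -0.023, 0.057]]
scene0 [229 267  13  26 261] [0.828 0.052 0.053] [[0.792, 0.04, 0.05], [0.86, 0.064, 0.056]]
scene0 [265 269  12  26 256] [0.824 0.14  0.053] [[0.789, 0.128, 0.05], [0.857, 0.152, 0.056]]
side0 [177 137  23  10 129] [ 0.832 -0.034  0.053] [[0.798, -0.048, 0.05], [0.866, -0.02, 0.055]]
side0 [194 151  24  11 143] [0.743 0.008 0.053] [[0.709, -0.008, 0.051], [0.778, 0.019, 0.055]]
side0 [161 153  24  10 145] [0.827 0.055 0.053] [[0.794, 0.04, 0.05], [0.861, 0.068, 0.055]]
side0 [179 168  25  12 165] [0.739 0.095 0.053] [[0.705, 0.082, 0.051], [0.773, 0.107, 0.055]]
side0 [144 170  26  12 170] [0.823 0.143 0.053] [[0.789, 0.13, 0.051], [0.859, 0.155, 0.055]]
side0 [162 187  27  14 196] [0.735 0.183 0.053] [[0.702, 0.169, 0.051], [0.769, 0.194, 0.055]]
side0 [256 195   9  25 137] [0.521 0.101 0.019] [[0.501, 0.064, 0.009], [0.545, 0.129, 0.021]]
side0 [232 250  25  42 398] [0.472 0.301 0.024] [[0.434, 0.265, 0.014], [0.515, 0.334, 0.027]]
```

View pics/scene0_pad.png

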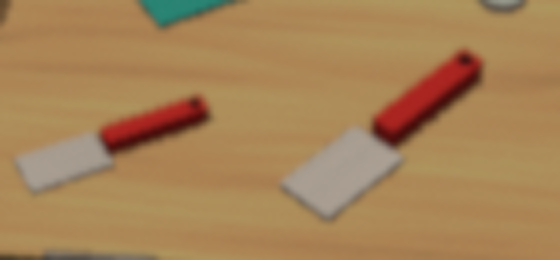

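View pics/scene0_blk.png

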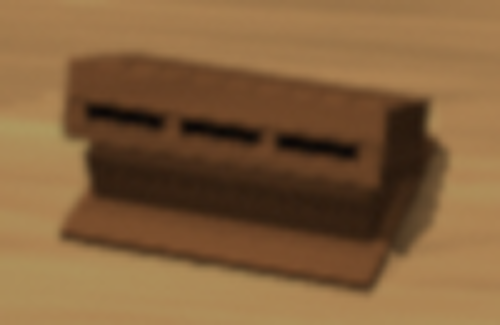

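View pics/side0_blk.png

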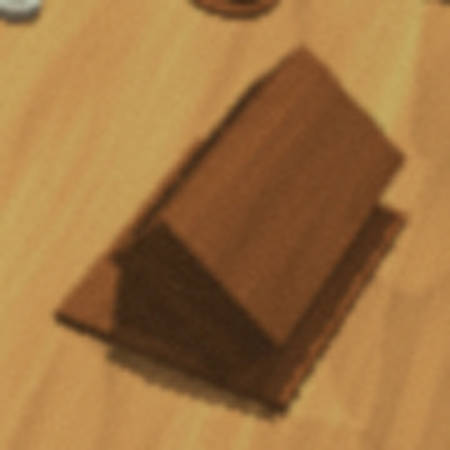

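Run:
```python
from h import *
# block mouth face: points with z 0.02-0.12 in the region
im,W=cloud("scene0")
R=W[140:195,145:235].reshape(-1,3)
c=im[140:195,145:235].reshape(-1,3)
m=(R[:,2]>0.05)
print(np.round(np.nanpercentile(R[m],[2,50,98],0),3))
# normals by local plane
G=W[140:195,145:235]
dx=G[1:-1,2:]-G[1:-1,:-2]; dy=G[2:,1:-1]-G[:-2,1:-1]
n=np.cross(dx,dy); n/=np.linalg.norm(n,axis=-1,keepdims=True); n[n[...,2]<0]*=-1
print(np.round(n[10:48:4,10:75:8],2)[...,:].tolist()[0])
for r in range(4,52,4): print(r+141,[ (round(G[r+1,k+1,2],3),np.round(n[r,k],1).tolist()) for k in range(15,75,15)])
```

```text
[[ 0.34  -0.269  0.051]
 [ 0.416 -0.161  0.083]
 [ 0.443 -0.06   0.107]]
[[0.39, 0.0, 0.92], [0.75, -0.64, 0.19], [0.87, -0.13, 0.47], [0.33, 0.45, 0.83], [-0.46, -0.02, 0.89], [-0.57, 0.07, 0.82], [-0.59, -0.02, 0.81], [-0.57, 0.01, 0.82], [-0.22, 0.28, 0.93]]
145 [(np.float64(0.003), [-0.3, -0.6, 0.7]), (np.float64(0.003), [-0.2, 0.3, 0.9]), (np.float64(-0.005), [-0.1, 0.3, 0.9]), (np.float64(0.004), [0.0, 0.8, 0.6])]
149 [(np.float64(0.103), [-1.0, 0.2, 0.1]), (np.float64(0.107), [-0.5, 0.1, 0.8]), (np.float64(0.065), [-0.6, -0.0, 0.8]), (np.float64(-0.0), [0.1, -0.6, 0.8])]
153 [(np.float64(0.092), [0.4, -0.5, 0.7]), (np.float64(0.095), [0.3, -0.3, 0.9]), (np.float64(0.101), [1.0, -0.0, 0.2]), (np.float64(0.099), [-0.5, 0.1, 0.8])]
157 [(np.float64(0.061), [-0.3, 0.8, 0.5]), (np.float64(0.087), [0.9, -0.4, 0.0]), (np.float64(0.092), [-1.0, -0.1, 0.2]), (np.float64(0.099), [0.4, -0.5, 0.8])]
161 [(np.float64(0.072), [0.5, 0.1, 0.8]), (np.float64(0.079), [-0.2, 0.6, 0.8]), (np.float64(0.058), [-0.7, 0.6, 0.4]), (np.float64(0.091), [-0.0, -0.2, 1.0])]
165 [(np.float64(0.05), [-0.1, 
[... 395 characters left out ...]
 [0.8, -0.4, 0.4]), (np.float64(0.053), [-0.0, -0.2, 1.0])]
177 [(np.float64(0.014), [0.2, 0.3, 0.9]), (np.float64(0.01), [-1.0, 0.2, 0.0]), (np.float64(0.024), [-0.9, 0.4, 0.1]), (np.float64(0.032), [1.0, -0.0, 0.2])]
181 [(np.float64(0.015), [-0.0, -0.0, 1.0]), (np.float64(0.009), [0.4, 0.2, 0.9]), (np.float64(0.011), [0.7, -0.6, 0.4]), (np.float64(0.016), [-0.8, -0.6, 0.0])]
185 [(np.float64(-0.0), [0.4, -0.5, 0.8]), (np.float64(0.012), [0.6, 0.7, 0.5]), (np.float64(0.009), [-0.2, 0.4, 0.9]), (np.float64(0.012), [-0.0, -0.2, 1.0])]
189 [(np.float64(0.003), [0.0, 0.7, 0.7]), (np.float64(0.003), [-0.1, -0.3, 1.0]), (np.float64(0.005), [0.9, -0.5, 0.1]), (np.float64(0.014), [0.5, 0.7, 0.4])]
```

The crop confirms the choice: the large red paddle (handle near 335,198; blade near 310,216) against the smaller one (255,211). The block's mouth faces world +x, with slots near (165–212, 157–165). Next I'll get wrist-camera views of both.

```bash
cat >> h.py <<'E'
from scipy.spatial.transform import Rotation as Ro
def eul(R): return Ro.from_matrix(R).as_euler('xyz')
def mat(e): return Ro.from_euler('xyz',e).as_matrix()
E
python3 - <<'E'
from plant import *
from h import *
o=observe(); R=mat(o["tcp_rot"]); T=np.array(get_calibration("wrist")["world_from_camera"])
Rct=R.T@T[:3,:3]; pct=R.T@(T[:3,3]-o["eef_pos"])
print(R.round(3)); print(Rct.round(3),pct.round(4)); np.savez("hand.npz",R=Rct,p=pct)
def look(target,viewdir,dist,roll):
    z=np.array(viewdir,float); z/=np.linalg.norm(z)
    a=np.array([np.cos(roll),np.sin(roll),0]); x=a-a@z*z; x/=np.linalg.norm(x); y=np.cross(z,x)
    Rc=np.stack([x,y,z],1); pc=np.array(target)-dist*z
    Rt=Rc@Rct.T; return pc-Rt@pct, eul(Rt)
for name,tg in [("block",(0.43,-0.16,0.07)),("pad",(0.52,0.25,0.01))]:
  for el in (50,60,70,80,90):
    for az in ((180,) if name=="block" else (180,)):
      for roll in np.arange(-180,180,30):
        e=np.radians(el);a=np.radians(az)
        v=(np.cos(e)*np.cos(a),np.cos(e)*np.sin(a),-np.sin(e))
        for d in (0.25,0.32):
          p,r=look(tg,v,d,np.radians(roll)); q=inverse_kinematics(p,r)
          if q is not None: print(name,el,roll,d,np.round(p,3),np.round(q,2))
E
```

```text
[[-0.     0.3   -0.954]
 [ 0.001 -0.954 -0.3  ]
 [-1.    -0.001 -0.   ]]
[[ 0.    -0.326  0.945]
 [ 1.    -0.001 -0.001]
 [ 0.001  0.945  0.326]] [-1.433e-01 -1.000e-04 -8.300e-02]
block 50 -150 0.25 [ 0.471 -0.135  0.149] [-0.2   0.34  1.63 -0.35  1.6   2.27]
block 50 -150 0.32 [ 0.516 -0.135  0.203] [-0.19  0.39  1.47 -0.35  1.71  2.24]
block 50 -120 0.25 [ 0.464 -0.147  0.156] [-0.3   0.25  1.69 -0.24  1.54  1.68]
block 50 -120 0.32 [ 0.509 -0.147  0.209] [-0.28  0.3   1.52 -0.24  1.66  1.68]
block 50 -90 0.25 [ 0.462 -0.16   0.157] [-0.4   0.25  1.67 -0.14  1.55  1.2 ]
block 50 -90 0.32 [ 0.507 -0.16   0.211] [-0.37  0.3   1.51 -0.13  1.67  1.21]
block 50 -60 0.25 [ 0.464 -0.173  0.156] [-0.48  0.32  1.61 -0.06  1.62  0.73]
block 50 -60 0.32 [ 0.509 -0.173  0.209] [-0.45  0.37  1.44 -0.05  1.74  0.76]
block 50 -30 0.25 [ 0.472 -0.185  0.149] [-0.53  0.46  1.47 -0.    1.76  0.21]
block 50 -30 0.32 [ 0.517 -0.185  0.203] [-0.5   0.51  1.31  0.01  1.88  0.24]
block 50 0 0.25 [ 0.486 -0.192  0.137] [-0.52  0.68  1.27 -0.02  1.95 -0.4 ]
block 50 0 0.32 [ 0.531 -0.192  0.19 ] [-0.49  0
[... 13439 characters left out ...]
] [ 0.08  0.32  1.7   0.31  1.27 -0.56]
pad 90 30 0.32 [0.536 0.223 0.167] [ 0.08  0.24  1.66  0.3   1.39 -0.52]
pad 90 60 0.25 [0.548 0.234 0.097] [ 0.15  0.46  1.53  0.21  1.42 -0.95]
pad 90 60 0.32 [0.548 0.234 0.167] [ 0.15  0.38  1.48  0.21  1.54 -0.93]
pad 90 90 0.25 [0.552 0.25  0.097] [ 0.25  0.54  1.41  0.08  1.52 -1.34]
pad 90 90 0.32 [0.552 0.25  0.167] [ 0.25  0.47  1.36  0.08  1.63 -1.33]
pad 90 120 0.25 [0.547 0.266 0.097] [ 0.35  0.57  1.37 -0.06  1.53 -1.73]
pad 90 120 0.32 [0.547 0.266 0.167] [ 0.35  0.5   1.33 -0.06  1.64 -1.74]
pad 90 150 0.25 [0.536 0.278 0.097] [ 0.45  0.52  1.43 -0.19  1.46 -2.12]
pad 90 150 0.32 [0.536 0.278 0.167] [ 0.45  0.45  1.39 -0.18  1.58 -2.14]
```

```bash
cat >> h.py <<'E'
_h=np.load("hand.npz"); Rct,pct=_h["R"],_h["p"]
def look(target,el,az,dist,roll):
    e,a,roll=np.radians([el,az,roll])
    z=np.array((np.cos(e)*np.cos(a),np.cos(e)*np.sin(a),-np.sin(e)))
    a=np.array([np.cos(roll),np.sin(roll),0]); x=a-a@z*z; x/=np.linalg.norm(x); y=np.cross(z,x)
    Rc=np.stack([x,y,z],1); pc=np.array(target)-dist*z
    Rt=Rc@Rct.T; return pc-Rt@pct, eul(Rt)
def snap(name,cam="wrist"):
    from plant import get_calibration,get_image
    c=get_calibration(cam); im,d=get_image(cam)
    cv2.imwrite(f"pics/{name}.png",im[:,:,::-1]); np.savez(f"{name}.npz",im=im,d=d,K=c["intrinsics"],T=c["world_from_camera"])
E
python3 - <<'E'
from plant import *
from h import *
for i,(tg,el,az,d,r) in enumerate([((.43,-.16,.07),50,180,.32,90),((.43,-.16,.07),70,190,.32,60),((.52,.25,.01),90,180,.32,90)]):
    p,e=look(tg,el,az,d,r); movep(p,e); hold(0.2); snap(f"w{i+1}"); print(observe()["time_s"])
E
```

```text
2.5
3.3167
5.125
```

View pics/w1.png

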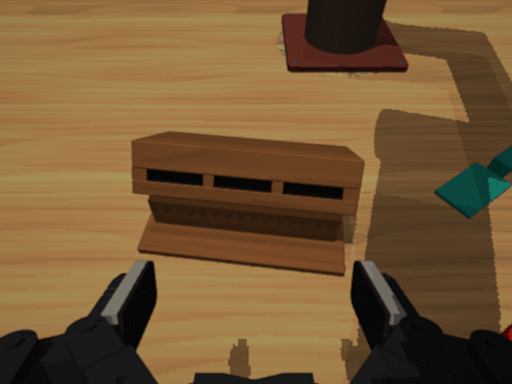

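View pics/w2.png

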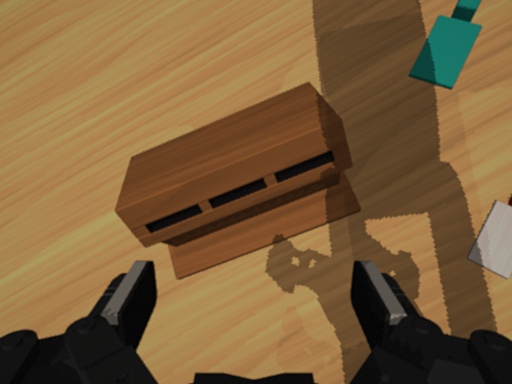

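View pics/w3.png

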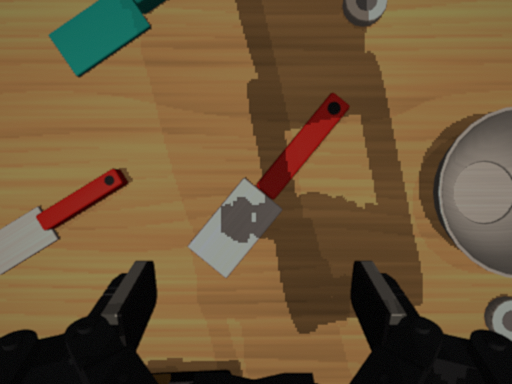

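w1 shows the mouth face with three dark slots near (175,178), (243,185) and (313,191). w2 shows the same slots obliquely. w3 shows the chosen paddle with its handle from (335,105) to (268,190) and its tip near (208,260). Next I'll fit the block pose.

```bash
cat > fit.py <<'E'
from h import *
from scipy.optimize import least_squares
def slots(n,box):
    im,d,K,T=load(n); x0,x1,y0,y1=box
    g=cv2.cvtColor(im,cv2.COLOR_RGB2GRAY); m=np.zeros_like(g); m[y0:y1,x0:x1]=(g[y0:y1,x0:x1]<32)
    k,l,s,c=cv2.connectedComponentsWithStats(m); out=[]
    for i in np.argsort(-s[1:,4])[:3]+1:
        pts=np.argwhere(l==i)[:,::-1].astype(np.float32)
        out.append((c[i],s[i,4],cv2.minAreaRect(pts)))
    out.sort(key=lambda t:t[0][0]); return out
def proj(P,K,T):
    p=(np.asarray(P)-T[:3,3])@T[:3,:3]; return p[:,:2]/p[:,2:]*[K[0,0],K[1,1]]+K[:2,2]
if __name__=="__main__":
    obs={}
    for n,b in [("w1",(135,360,160,205)),("w2",(135,345,145,240))]:
        obs[n]=slots(n,b)
        for c,a,r in obs[n]: print(n,c.round(1),a,np.round(r[1],1),round(r[2],1))
    # slot centers: image left->right = world y?
    def model(v):
        x,y,z,yaw=v; bx=np.array([np.cos(yaw),np.sin(yaw),0]); by=np.array([-bx[1],bx[0],0])
        return np.array([[x,y,z]+by*s for s in (-.064,0,.064)])
    for use in (["w1"],["w2"],["w1","w2"]):
        def res(v):
            r=[]
            for n in use:
                _,_,K,T=load(n); r.append(proj(model(v),K,T)-np.array([o[0] for o in obs[n]]))
            return np.concatenate(r).ravel()
        s=least_squares(res,[.43,-.16,.08,0.1]); print(use,s.x.round(4),np.degrees(s.x[3]).round(2),s.fun.round(2))
    np.save("blk.npy",s.x)
    # face plane from depth
    for n in ("w1","w2"):
        im,W=cloud(n); v=s.x; bx=np.array([np.cos(v[3]),np.sin(v[3]),0]); by=np.array([-bx[1],bx[0],0]); up=np.array([0,0,1])
        nrm=np.cos(np.radians(35))*bx+np.sin(np.radians(35))*up; t=-np.sin(np.radians(35))*bx+np.cos(np.radians(35))*up
        D=W-v[:3]; a=D@nrm; b=D@t; c=D@by
        m=(abs(a)<.02)&(b>.009)&(b<.028)&(abs(c)<.095)
        P=W[m]; C=P.mean(0); nn=np.linalg.svd(P-C)[2][2]; nn*=np.sign(nn[2])
        print(n,m.sum(),"face offset",np.median(a[m]).round(4),"normal",nn.round(3),"elev",np.degrees(np.arcsin(nn[2])).round(1),"yaw",np.degrees(np.arctan2(nn[1],nn[0])).round(1))
        m=(abs(a)<.02)&(abs(c)<.02)&(b>-.05)&(b<.06); 
        m=(abs(a)<.005); print(" ext t",np.nanpercentile(b[m&(abs(c)<.09)&(abs(b)<.05)],[1,99]).round(4)," ext y",np.nanpercentile(c[m&(b>.01)&(b<.03)&(abs(c)<.13)],[.5,99.5]).round(4))
E
python3 fit.py
```

```text
w1 [174.5 176.7] 639 [56.2 11.4] 5.4
w1 [242.3 183.3] 667 [57.8 11.5] 5.5
w1 [312.5 190.1] 705 [59.6 11.8] 5.7
w2 [173.5 218. ] 526 [ 9.3 57.6] 68.2
w2 [237.4 192.6] 557 [ 9.7 58.5] 68.2
w2 [304.8 165.7] 621 [11.3 62. ] 67.8
['w1'] [ 0.4243 -0.1706  0.0807 -0.1304] -7.47 [-0.03 -0.01  0.06  0.01 -0.03 -0.  ]
['w2'] [ 0.4252 -0.1701  0.0828 -0.1307] -7.49 [-0.14  0.06  0.27 -0.13 -0.12  0.07]
['w1', 'w2'] [ 0.4246 -0.1704  0.0812 -0.1304] -7.47 [ 0.01 -0.1   0.24 -0.06  0.3  -0.06  0.11  0.07  0.15  0.01 -0.64  0.35]
w1 4353 face offset 0.0001 normal [ 0.811 -0.107  0.575] elev 35.1 yaw -7.5
 ext t [-0.0198  0.031 ]  ext y [-0.1039  0.1043]
w2 4009 face offset 0.0002 normal [ 0.813 -0.107  0.572] elev 34.9 yaw -7.5
 ext t [-0.0195  0.0314]  ext y [-0.1041  0.104 ]
```

```bash
cat > pad.py <<'E'
from h import *
import sys
def padfit(n,box):
    x0,x1,y0,y1=box; im,W=cloud(n)
    hsv=cv2.cvtColor(im,cv2.COLOR_RGB2HSV); red=((hsv[...,0]<8)|(hsv[...,0]>172))&(hsv[...,1]>150)
    b=np.zeros(red.shape,bool); b[y0:y1,x0:x1]=1
    tab=W[b&(abs(W[...,2])<.02)&~red]; z=W[...,2]
    H=W[red&b&(z>.017)]
    Bl=W[b&~red&(hsv[...,1]<70)&(z<.015)]
    print(n,"n",len(H),len(Bl),"handle z",np.percentile(H[:,2],[5,50,95]).round(4),"blade z",np.percentile(Bl[:,2],[5,50,95]).round(4) if len(Bl) else None)
    out=[]
    for P in (H,Bl):
        r=cv2.minAreaRect((P[:,:2]*1000).astype(np.float32)); 
        print("  rect",np.round(r[0],1),np.round(r[1],1),round(r[2],2)); out.append(np.array(r[0])/1000)
    u=out[1]-out[0]; print("  yaw",np.degrees(np.arctan2(u[1],u[0])).round(2),"centre dist",np.linalg.norm(u).round(4))
    return out
if __name__=="__main__":
    padfit("w3",(185,352,90,280)); padfit("scene0",(290,350,182,232)); padfit("side0",(208,262,220,295))
E
python3 pad.py
```

```text
w3 n 2755 4489 handle z [0.0231 0.0245 0.0258] blade z [0.0054 0.0066 0.0079]
  rect [476.3 293. ] [ 21.4 109. ] 50.47
  rect [551.  231.1] [47.9 84.8] 50.58
  yaw -39.61 centre dist 0.097
scene0 n 197 354 handle z [0.0184 0.0242 0.0269] blade z [0.0035 0.0066 0.01  ]
  rect [481.  291.5] [ 20.7 105.7] 51.01
  rect [552.6 231.1] [49.2 85.3] 52.82
  yaw -40.13 centre dist 0.0937
side0 n 382 452 handle z [0.0201 0.0242 0.0265] blade z [0.0044 0.0066 0.0087]
  rect [476.6 296.1] [ 21.5 107.1] 51.07
  rect [552.9 233. ] [47.2 86.3] 50.03
  yaw -39.61 centre dist 0.099
```

```bash
cat > geo.py <<'E'
from h import *
B=np.load("blk.npy").copy(); B[2]=0.0807
bx=np.array([np.cos(B[3]),np.sin(B[3]),0]); by=np.array([-bx[1],bx[0],0]); ez=np.array([0,0,1.])
c35,s35=np.cos(np.radians(35)),np.sin(np.radians(35))
out=c35*bx+s35*ez                      # way out
Rp_in=np.stack([-out,-by,np.cross(-out,-by)],1)  # paddle x in, z up
assert Rp_in[2,2]>0
G=np.array([.4763,.2930,.012]); pyaw=np.radians(-39.5)
Rp_tab=Ro.from_euler('z',pyaw).as_matrix()
AX=.008; TZ=.004
OFF=np.array([-.140+AX,0,.009+TZ-.012])  # TCP relative to tip, paddle frame
def Rtool(Rp,f): # f=+1/-1
    return np.stack([-Rp[:,2],f*Rp[:,1],f*Rp[:,0]],1)
def tcp_slot(s,depth,dz=0,dy=0):
    tip=B[:3]+by*(s*.064+dy)-out*depth+Rp_in[:,2]*dz
    return tip+Rp_in@OFF
def tcp_tab(h): return np.array([*(G+Rp_tab@[AX,0,0])[:2],TZ+h])
E
python3 - <<'E'
from plant import *
from geo import *
for f in (1,-1):
    e=eul(Rtool(Rp_tab,f))
    for h in (0,.12,.2): print(f,"tab",h,tcp_tab(h).round(3),np.round(inverse_kinematics(tcp_tab(h),e),2) if inverse_kinematics(tcp_tab(h),e) is not None else None)
    e=eul(Rtool(Rp_in,f))
    for s in (-1,0,1):
        for d in (-.06,-.01,.085):
            q=inverse_kinematics(tcp_slot(s,d),e); print(f,s,d,tcp_slot(s,d).round(3),None if q is None else np.round(q,2))
E
```

```text
1 tab 0 [0.482 0.288 0.004] [ 0.4   0.35  1.84 -0.    0.95 -0.48]
1 tab 0.12 [0.482 0.288 0.124] [ 0.4   0.17  1.79 -0.    1.18 -0.48]
1 tab 0.2 [0.482 0.288 0.204] [ 0.4   0.09  1.72 -0.    1.33 -0.48]
1 -1 -0.06 [ 0.572 -0.254  0.192] [-0.72 -0.12  2.08  0.5   0.72  0.68]
1 -1 -0.01 [ 0.531 -0.249  0.163] [-0.77 -0.18  2.19  0.56  0.7   0.57]
1 -1 0.085 [ 0.454 -0.239  0.108] [-0.91 -0.28  2.39  0.68  0.7   0.33]
1 0 -0.06 [ 0.58  -0.191  0.192] [-0.59 -0.18  2.13  0.42  0.68  0.85]
1 0 -0.01 [ 0.539 -0.185  0.163] [-0.64 -0.25  2.24  0.48  0.65  0.76]
1 0 0.085 [ 0.462 -0.175  0.108] [-0.76 -0.38  2.46  0.6   0.64  0.53]
1 1 -0.06 [ 0.588 -0.127  0.192] [-0.44 -0.21  2.16  0.3   0.63  1.06]
1 1 -0.01 [ 0.548 -0.122  0.163] [-0.48 -0.29  2.28  0.35  0.6   0.99]
1 1 0.085 [ 0.471 -0.112  0.108] [-0.57 -0.45  2.5   0.47  0.57  0.8 ]
-1 tab 0 [0.482 0.288 0.004] [ 0.4   0.35  1.84 -0.    0.95  2.66]
-1 tab 0.12 [0.482 0.288 0.124] [ 0.4   0.17  1.79 -0.    1.18  2.66]
-1 tab 0.2 [0.482 0.288 0.204] [ 0.4   0.09  1.72 -0.    1.33  2.66]
-1 -1 -0.06 [ 0.572 -0.254  0.192] [-0.72 -0.12  2.08  0.5   0.72 -2.46]
-1 -1 -0.01 [ 0.531 -0.249  0.163] [-0.77 -0.18  2.19  0.56  0.7  -2.57]
-1 -1 0.085 [ 0.454 -0.239  0.108] None
-1 0 -0.06 [ 0.58  -0.191  0.192] [-0.59 -0.18  2.13  0.42  0.68 -2.29]
-1 0 -0.01 [ 0.539 -0.185  0.163] [-0.64 -0.25  2.24  0.48  0.65 -2.39]
-1 0 0.085 [ 0.462 -0.175  0.108] [-0.76 -0.38  2.46  0.6   0.64 -2.61]
-1 1 -0.06 [ 0.588 -0.127  0.192] [-0.44 -0.21  2.16  0.3   0.63 -2.08]
-1 1 -0.01 [ 0.548 -0.122  0.163] [-0.48 -0.29  2.28  0.35  0.6  -2.15]
-1 1 0.085 [ 0.471 -0.112  0.108] [-0.57 -0.45  2.5   0.47  0.57 -2.34]<sys>:0: UserWarning: Gimbal lock detected. Setting third angle to zero since it is not possible to uniquely determine all angles.
```

```bash
python3 -W ignore - <<'E'
from plant import *
from geo import *
e=eul(Rtool(Rp_in,1)); 
for s in (-1,0,1):
    p=tcp_slot(s,.085)
    for b in (.03,.06,.1):
        q=inverse_kinematics(p-Rtool(Rp_in,1)[:,0]*b,e); print(s,b,None if q is None else np.round(q,2))
e=eul(Rtool(Rp_tab,1))
movep(tcp_tab(.1),e); snap("w4")
hit=move_l(tcp_tab(0),feed=.1,max_force=15); o=observe(); print(hit,o["eef_pos"],o["ft_force"],o["time_s"])
if not hit:
    gripper_to(0.0,f_grip=80); o=observe(); print(o["opening"],o["ft_force"])
    move_l(tcp_tab(.02),feed=.08); move_l(tcp_tab(.2),feed=.2); hold(.2); o=observe(); print(o["opening"],o["ft_force"],o["torque"],o["time_s"])
    snap("w5"); snap("side5","side")
E
```

```text
-1 0.03 [-0.95 -0.38  2.41  0.64  0.78  0.36]
-1 0.06 [-0.99 -0.49  2.42  0.6   0.88  0.39]
-1 0.1 [-1.06 -0.61  2.43  0.57  1.01  0.41]
0 0.03 [-0.8  -0.5   2.48  0.55  0.74  0.57]
0 0.06 [-0.83 -0.62  2.49  0.52  0.84  0.6 ]
0 0.1 [-0.89 -0.76  2.5   0.49  0.99  0.62]
1 0.03 [-0.6  -0.58  2.52  0.42  0.68  0.84]
1 0.06 [-0.63 -0.71  2.54  0.39  0.8   0.87]
1 0.1 [-0.68 -0.87  2.55  0.37  0.96  0.88]
False [0.48316754 0.28819884 0.00476065] [-0.18514224 -0.14573732  0.66894362] 7.15
0.020373147379824073 [-0.57184805  0.78124645  3.75535436]
0.01998304780400562 [-0.36877422  0.08641252 -0.71282903] [-0.00817323  0.00223672  0.02778814] 9.4083
```

View pics/w5.png

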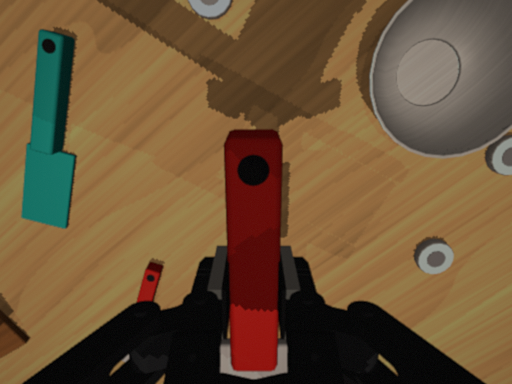

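View pics/side5.png

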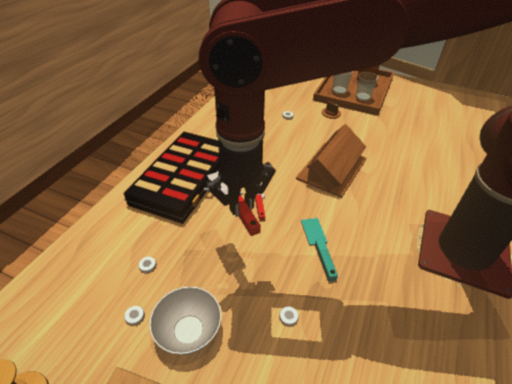

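The paddle is held squarely: the handle is centred near column 253 with its rear end near row 130. I'll check its pose in the tool frame from depth.

```bash
cat > held.py <<'E'
from geo import *
def held(n,Rt,tcp):
    im,W=cloud(n); hsv=cv2.cvtColor(im,cv2.COLOR_RGB2HSV)
    red=((hsv[...,0]<8)|(hsv[...,0]>172))&(hsv[...,1]>150); red[:, :200]=0; red[:,300:]=0
    P=(W[red]-tcp)@Rt   # tool: x down, y jaw, z along paddle
    P=P[abs(P[:,0]+.02)<.015]
    px,py,pz=P[:,2],P[:,1],-P[:,0]
    top=pz>np.percentile(pz,40)-.004
    a=np.polyfit(px[top],pz[top],1); print("top z at px=-8:",np.polyval(a,-.008).round(4),"expect",.012-TZ+.012,"pitch deg",np.degrees(np.arctan(a[0])).round(2))
    m=top&(px<-.02); xs=np.arange(-.06,-.01,.01); cs=[np.percentile(py[top&(abs(px-x)<.005)],[2,98]).mean() if (top&(abs(px-x)<.005)).sum()>10 else np.nan for x in xs]
    print("rear end",np.percentile(px[top],.5).round(4),"expect",-.055-AX,"centreline y",np.round(cs,4))
E
python3 -W ignore - <<'E'
from plant import *; from held import *
o=observe(); held("w5",mat(o["tcp_rot"]),o["eef_pos"]); print(o["time_s"])
E
```

```text
top z at px=-8: 0.0194 expect 0.02 pitch deg 0.14
rear end -0.0633 expect -0.063 centreline y [-0.0015 -0.0013 -0.0014 -0.0013 -0.0014]
9.5083
```

```bash
python3 -W ignore - <<'E'
from plant import *; from held import *
o=observe(); im,d,K,T=load("w5")
Rt=mat(o["tcp_rot"]); print("hand now",(Rt.T@(T[:3,3]-o["eef_pos"])).round(4),(Rt.T@T[:3,:3]).round(4).tolist())
print("tcp",o["eef_pos"],"cmd",tcp_tab(.2), (Rt.T@Rtool(Rp_tab,1)).round(4).tolist())
for r in (150,180,200,220,235):
    row=im[r].astype(int); red=np.where((row[:,0]>2*row[:,1]+20)&(np.arange(512)>200)&(np.arange(512)<300))[0]; print(r,red.min(),red.max(),(red.min()+red.max())/2,d[r,250])
cv2.imwrite("pics/w5c.png",cv2.resize(im[100:384,170:340,::-1],None,fx=2,fy=2))
E
```

```text
hand now [-0.1427 -0.0012 -0.0852] [[0.0006, -0.3262, 0.9453], [1.0, -0.0009, -0.0009], [0.0012, 0.9453, 0.3262]]
tcp [0.48206976 0.28772319 0.20302996] cmd [0.482473   0.28791137 0.204     ] [[1.0, -0.0015, -0.0008], [0.0015, 1.0, 0.0], [0.0008, -0.0, 1.0]]
150 225 281 253.0 0.12578236
180 226 280 253.0 0.12827156
200 226 280 253.0 0.13046826
220 227 279 253.0 0.13394532
235 228 279 253.5 0.13519767
```

View pics/w5c.png

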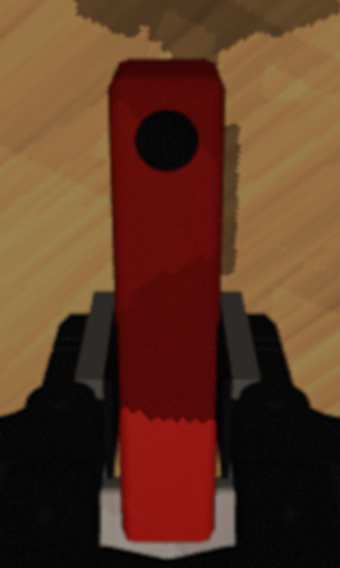

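The handle is centred in the fingers and the pitch is about 0°. Next I'll carry it over and probe the middle slot.

```bash
python3 -W ignore - <<'E'
from plant import *; from geo import *
e=eul(Rtool(Rp_in,1))
movep(tcp_slot(0,-.14)+[0,0,.02],e); 
move_l(tcp_slot(0,-.015),feed=.2); hold(.3)
o=observe(); print("err mm",((o["eef_pos"]-tcp_slot(0,-.015))*1000).round(2),(mat(o["tcp_rot"]).T@Rtool(Rp_in,1)).round(4).tolist(),o["ft_force"].round(2),o["time_s"])
snap("w6"); snap("scene6","scene"); snap("side6","side")
im=load("scene6")[0]; cv2.imwrite("pics/scene6c.png",cv2.resize(im[90:220,120:280,::-1],None,fx=5,fy=5,interpolation=cv2.INTER_CUBIC)[:600])
im=load("side6")[0]; cv2.imwrite("pics/side6c.png",cv2.resize(im[90:220,230:390,::-1],None,fx=5,fy=5,interpolation=cv2.INTER_CUBIC)[:600])
E
```

```text
err mm [ 0.66 -0.19  0.72] [[1.0, 0.0002, -0.0009], [-0.0002, 1.0, -0.0006], [0.0009, 0.0006, 1.0]] [ 0.01 -0.75 -1.6 ] 12.5
```

View pics/w6.png

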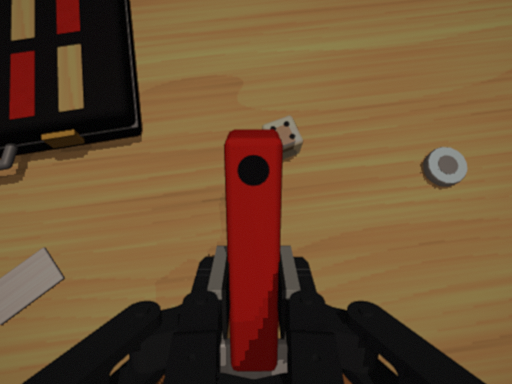

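View pics/scene6c.png

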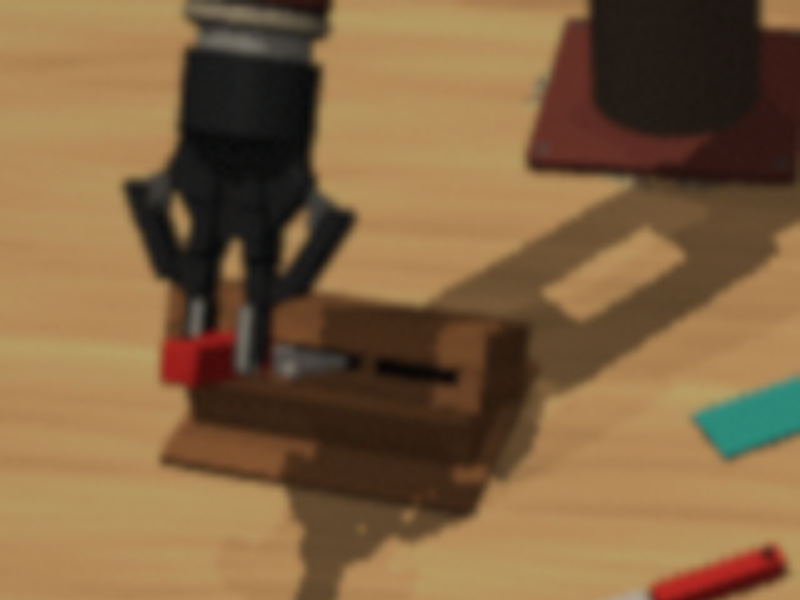

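View pics/side6c.png

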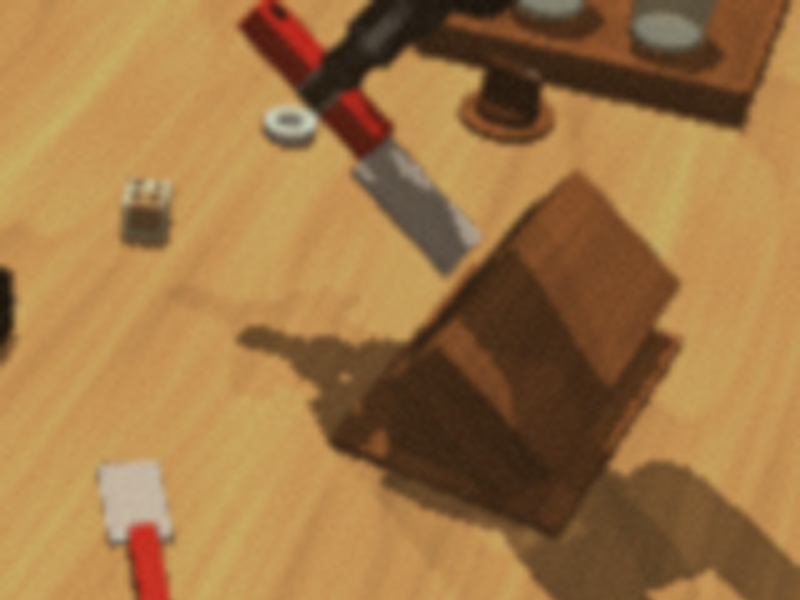

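The blade is lined up in front of the middle slot (side crop: tip near (460,255), just off the face). Now a gentle probe.

```bash
cat > probe.py <<'E'
from plant import *; from geo import *
def where(s):
    o=observe(); d=(o["eef_pos"]-tcp_slot(s,0)); f=o["ft_force"]
    print("depth mm",(-d@out*1000).round(1),"lat",(d@by*1000).round(1),"nrm",(d@Rp_in[:,2]*1000).round(1),"f out/by/n",(f@out).round(1),(f@by).round(1),(f@Rp_in[:,2]).round(1),"open",o["opening"].round(4),"t",o["time_s"].round(2))
    return -d@out
E
python3 -W ignore - <<'E'
from probe import *
print(move_l(tcp_slot(0,.012),feed=.06,max_force=10)); d=where(0)
if d>.008:
    print(move_l(tcp_slot(0,.088),feed=.06,max_force=15)); where(0); hold(.2); where(0)
E
```

```text
FalseTraceback (most recent call last):
  File "<stdin>", line 2, in <module>
  File "probe.py", line 4, in where
    print("depth mm",(-d@out*1000).round(1),"lat",(d@by*1000).round(1),"nrm",(d@Rp_in[:,2]*1000).round(1),"f out/by/n",(f@out).round(1),(f@by).round(1),(f@Rp_in[:,2]).round(1),"open",o["opening"].round(4),"t",o["time_s"].round(2))
                                                                                                                                                                                       ^^^^^^^^^^^^^^^^^^
AttributeError: 'float' object has no attribute 'round'
```

It entered without contact; fixing the print and continuing.

```bash
sed -i 's/o\["opening"\].round(4)/round(o["opening"],4)/; s/o\["time_s"\].round(2)/round(o["time_s"],2)/' probe.py
python3 -W ignore - <<'E'
from probe import *
d=where(0)
if d>.008:
    print(move_l(tcp_slot(0,.088),feed=.06,max_force=15)); where(0); hold(.2); where(0)
E
```

```text
depth mm 12.0 lat -0.2 nrm 0.1 f out/by/n -1.0 0.9 -1.3 open 0.0203 t 13.25
True
depth mm 36.5 lat -0.8 nrm 0.6 f out/by/n 1.8 -0.4 -1.1 open 0.0205 t 13.88
depth mm 36.5 lat -0.6 nrm 0.3 f out/by/n 3.6 -1.4 -1.0 open 0.02 t 14.07
```

It stopped at about 37 mm, so this is the 38 mm slot. I'll try the right slot next.

```bash
python3 -W ignore - <<'E'
from probe import *
move_l(tcp_slot(0,-.02),feed=.15); move_l(tcp_slot(-1,-.02),feed=.12); hold(.2); where(-1)
print(move_l(tcp_slot(-1,.012),feed=.06,max_force=10)); d=where(-1)
if d>.008:
    print(move_l(tcp_slot(-1,.088),feed=.06,max_force=15)); where(-1); hold(.2); where(-1)
E
```

```text
depth mm -19.8 lat 0.9 nrm -0.1 f out/by/n -1.1 -0.4 -1.9 open 0.02 t 15.49
False
depth mm 11.8 lat -0.3 nrm 0.2 f out/by/n -0.4 0.1 -1.1 open 0.0205 t 16.18
True
depth mm 83.4 lat -0.2 nrm 0.5 f out/by/n 3.5 1.1 -1.0 open 0.02 t 17.32
depth mm 83.4 lat -0.2 nrm 0.4 f out/by/n 4.8 0.5 -0.9 open 0.0202 t 17.52
```

It stopped at 83.4 mm. With the same roughly 1.5 mm offset as in the first slot, that is the shoulder on the face. I'll press once more lightly, look, then release.

```bash
python3 -W ignore - <<'E'
from probe import *
print(move_l(tcp_slot(-1,.092),feed=.04,max_force=18)); where(-1)
snap("side7","side"); snap("w7")
im=load("side7")[0]; cv2.imwrite("pics/side7c.png",cv2.resize(im[70:200,250:410,::-1],None,fx=5,fy=5,interpolation=cv2.INTER_CUBIC)[:600])
E
```

```text
True
depth mm 83.3 lat -0.7 nrm 1.5 f out/by/n 2.8 2.6 -1.3 open 0.0205 t 17.73
```

View pics/side7c.png

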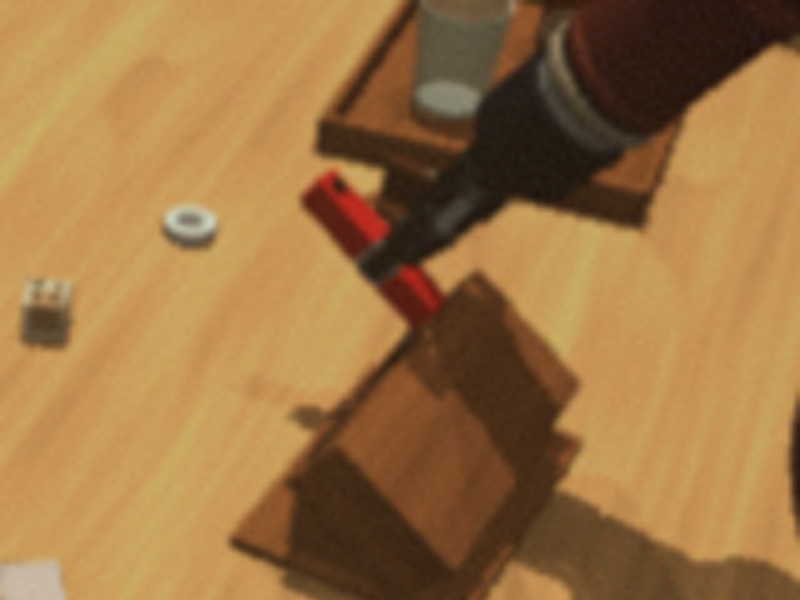

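```bash
python3 -W ignore - <<'E'
from probe import *
gripper_to(.05); where(-1); hold(.3)
p=observe()["eef_pos"]; x=Rtool(Rp_in,1)[:,0]
move_l(p-x*.09,feed=.1,max_force=12); where(-1)
hold(.5); snap("w8"); snap("side8","side"); snap("scene8","scene")
for n,b in (("side8",(70,200,250,410)),("scene8",(110,240,120,280))):
    im=load(n)[0]; cv2.imwrite(f"pics/{n}c.png",cv2.resize(im[b[0]:b[1],b[2]:b[3],::-1],None,fx=4,fy=4,interpolation=cv2.INTER_CUBIC))
E
```

```text
depth mm 83.9 lat -0.6 nrm 1.2 f out/by/n 0.2 0.6 -0.5 open 0.0504 t 18.22
depth mm 83.9 lat -0.5 nrm 91.0 f out/by/n -0.7 -0.2 -0.0 open 0.0501 t 19.57
```

View pics/w8.png

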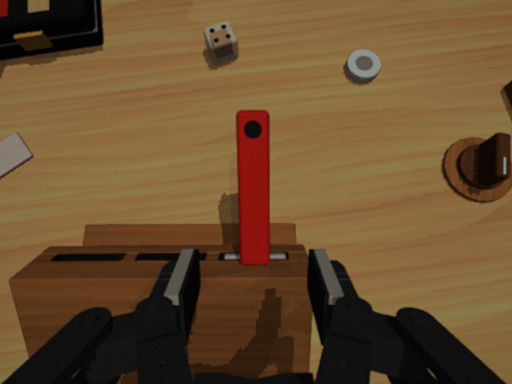

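View pics/side8c.png

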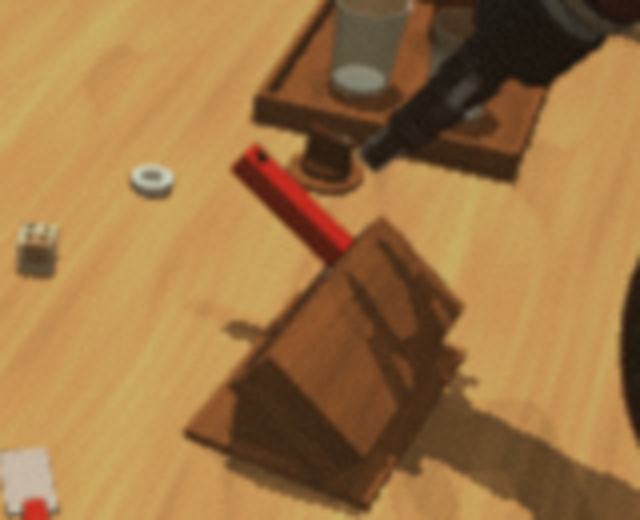

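View pics/scene8c.png

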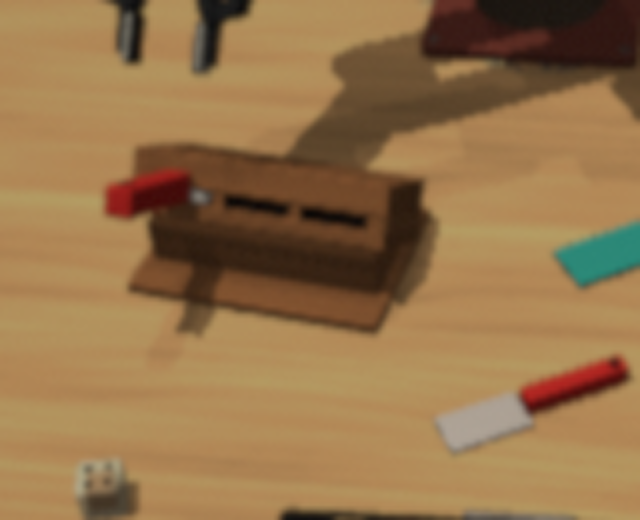

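w8 shows the handle at the right slot from (253,112) to (255,262), with a sliver of blade visible at row 256. I'll measure how far the handle's end stands from the face.

```bash
python3 -W ignore - <<'E'
from probe import *
for n,b in (("w8",(230,280,105,268)),("scene8",(140,175,145,170)),("side8",(300,345,100,140))):
    im,W=cloud(n); hsv=cv2.cvtColor(im,cv2.COLOR_RGB2HSV)
    red=((hsv[...,0]<8)|(hsv[...,0]>172))&(hsv[...,1]>150); m=np.zeros_like(red); m[b[2]:b[3],b[0]:b[1]]=1
    D=W[red&m]-B[:3]+by*.064; a=D@out*1000; t=D@Rp_in[:,2]*1000; c=D@by*1000
    print(n,len(a),"along out",np.percentile(a,[.5,2,50,98,99.5]).round(1),"lat",np.percentile(c,[3,97]).round(1))
    top=(t>np.median(t)-4)&(a>5)&(a<105)&(abs(c)<12); k=np.polyfit(a[top],t[top],1); print("  top slope deg",np.degrees(np.arctan(k[0])).round(2),"top at face",k[1].round(1))
    fa=W-B[:3]; A=fa@out*1000; mm=(abs(A)<8)&(abs(fa@by)<.09)&((fa@Rp_in[:,2])>.012)&((fa@Rp_in[:,2])<.028); print("  face offset",np.median(A[mm]).round(1),mm.sum())
E
python3 - <<'E'
import cv2
im=cv2.imread('pics/w8.png'); cv2.imwrite('pics/w8c.png',cv2.resize(im[225:285,190:320],None,fx=6,fy=6,interpolation=cv2.INTER_CUBIC))
E
```

```text
w8 4578 along out [nan nan nan nan nan] lat [nan nan]Traceback (most recent call last):
  File "<stdin>", line 7, in <module>
    raise TypeError("expected non-empty vector for x")
TypeError: expected non-empty vector for x
```

View pics/w8c.png

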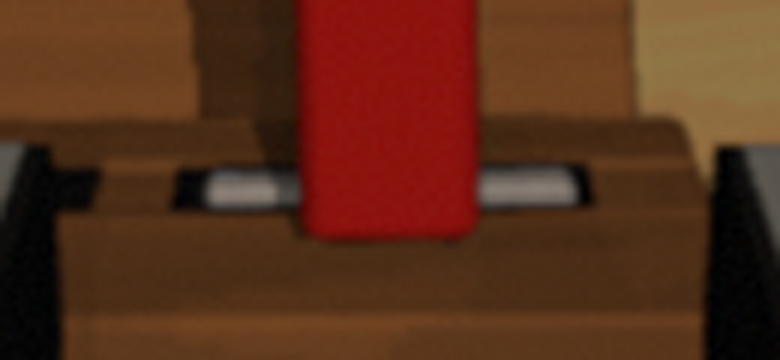

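```bash
python3 -W ignore - <<'E'
from probe import *
for n,b in (("w8",(230,280,105,268)),("scene8",(140,175,145,170)),("side8",(300,345,100,140))):
    im,W=cloud(n); hsv=cv2.cvtColor(im,cv2.COLOR_RGB2HSV)
    red=((hsv[...,0]<8)|(hsv[...,0]>172))&(hsv[...,1]>150); m=np.zeros_like(red); m[b[2]:b[3],b[0]:b[1]]=1
    P=W[red&m]; P=P[~np.isnan(P[:,0])]; P=P[P[:,2]>.06]
    D=P-B[:3]+by*.064; a=D@out*1000; t=D@Rp_in[:,2]*1000; c=D@by*1000
    print(n,len(a),"along out",np.percentile(a,[.5,2,50,98,99.5]).round(1),"lat",np.percentile(c,[3,97]).round(1))
    top=(t>np.median(t)-4)&(a>5)&(a<105)&(abs(c)<12); k=np.polyfit(a[top],t[top],1); print("  top slope deg",np.degrees(np.arctan(k[0])).round(2),"top at face",k[1].round(1))
    fa=W-B[:3]; A=fa@out*1000; mm=(abs(A)<8)&(abs(fa@by)<.09)&((fa@Rp_in[:,2])>.012)&((fa@Rp_in[:,2])<.028); print("  face offset",np.median(A[mm]).round(1),mm.sum())
E
```

```text
w8 4561 along out [  2.8   4.8  58.7 109.3 110.4] lat [-11.2   8.7]
  top slope deg -3.36 top at face 18.0
  face offset 0.4 2611
scene8 182 along out [ -0.3   4.6  70.9 113.4 115.3] lat [-7.8 11.4]
  top slope deg -2.69 top at face 13.7
  face offset 0.1 263
side8 288 along out [  3.8   5.5  55.9 108.2 110.7] lat [-6.6 14. ]
  top slope deg -2.64 top at face 14.9
  face offset 2.2 57
```

```bash
python3 -W ignore - <<'E'
from probe import *
a,b=load("scene0")[0],load("scene8")[0]
for n,(u,v,r) in dict(case=(246,272,70),bowl=(394,207,26),cube=(146,232,10),c0=(98,217,9),c1=(350,172,9),c2=(362,259,9),c3=(404,247,9),small=(255,211,25),turq=(287,167,28)).items():
    A=a[v-r//1 if n!='case' else v-35:v+r if n!='case' else v+35,u-r:u+r].mean(2).astype(np.float32); B2=b[v-r if n!='case' else v-35:v+r if n!='case' else v+35,u-r:u+r].mean(2).astype(np.float32)
    print(n,"diff",abs(A-B2).mean().round(1),"shift",np.round(cv2.phaseCorrelate(A,B2)[0],2))
job_done(); print(observe()["time_s"])
E
```

```text
case diff 2.4 shift [0.02 0.01]
bowl diff 4.2 shift [-0.   -0.01]
cube diff 4.1 shift [ 0.05 -0.04]
c0 diff 4.8 shift [-0.04 -0.07]
c1 diff 4.9 shift [-0.11  0.04]
c2 diff 4.9 shift [0.06 0.06]
c3 diff 4.9 shift [0.03 0.09]
small diff 4.7 shift [0.03 0.01]
turq diff 5.5 shift [0.07 0.04]
the job is handed in; nothing more can be done
the job is handed in; nothing more can be done
```

The paddle is in the right slot (block y = -64 mm) with its handle up against the block. It is released and the job is handed in, at about 20 s on the robot's clock against the 61 s limit.

- **What I did:** I picked the larger red paddle, gripped its handle and tried the middle slot first. It stopped at about 37 mm, so that was the 38 mm slot. The right slot let the blade in until the shoulder met the face.
- **Depth:** The reading at that stop was 83.4 mm instead of 85 mm. The middle slot read short by about the same amount, so I took this as measurement offset. A second light push did not move it.
- **After release:** Measured in the wrist and side views, the handle's end stands about 108–110 mm out from the face, against a 110 mm handle, so it is home to within about 2 mm. The scene view is coarser and disagreed by reading up to about 115 mm. The handle droops about 3° within the slot's clearance.
- **Surroundings:** The gripper was about 90 mm clear of the paddle. The case, bowl, cube, checkers and look-alike paddles showed image shifts of at most about 0.1 px from the start.

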